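# Demould a cast bracket onto the drying rack

### The job

The resin bracket in the open mould has set. Swing the hold-down bar right off it to its open stop, lift the bracket up out of the cavity and, without dropping it, lay it the same side up squarely across the middle of the drying rack's two rails; then swing the bar back over the empty mould to its closed stop. Leave the ink tin, red-lidded jar, white bottle and tape roll where they stand.

Things in the scene. Friction and masses are not known exactly. Their poses are not given: they have to be found in the camera images.
- mould: fixed open grey metal mould 196 x 152 x 46 mm high. Origin on underside below the cavity centre; x along cavity, z up; block x -112 to 84, y -76 to 76 mm. Cavity floor z = 14 mm; two bevelled pockets 52 mm wide, out to x = -72 and 72 mm. A cross well for fingers (x within 24, y within 66 mm, floor z = 14 mm) gives access to both sides of the bracket's waist.
- hold_down (a joint): dark steel bar turning level about an upright pivot at x = -92 mm, y = 0 of the mould. 0 = closed stop (over the bracket, along mould +x); grows clockwise from above, towards mould -y; 1.6 rad = open stop. Starts 0 to 0.25. Friction 0.06 N m, stays where left. Bar 22 mm wide, 57 to 67 mm above the table, its end 117 mm from the pivot axis.
- knob (a point): centre of the upright round red knob on the bar's free end: 22 mm diameter, 30 mm tall, from 67 to 97 mm above the table, 112 mm from the pivot axis. Its z is up; it turns with the bar.
- bracket: blue cast resin dog-bone bracket 140 x 48 x 38 mm, 0.25 kg, loose in the cavity (about 2 mm play), x along mould x. Origin at underside centre; x along it, z up; ends alike. Bosses 48 mm diameter at x = -46 and 46 mm; waist between them 32 mm wide, 34 mm tall, grasp within 22 mm of the middle. In the mould its underside is 14 mm, its top 52 mm above the table.
- rack: fixed drying rack: wooden base 130 x 130 x 12 mm, two steel rails 8 mm wide, 124 mm long. Origin at underside centre, z up. Rails run along y at x = -40 and 40 mm, tops 75 mm above the table; end pins at y = -60 and 60 mm rise to 87.5 mm. A bracket squarely across the rails has its x along the rack's x (either end first), its underside at 75 mm.
- ink_tin: bystander: low tin of ink with a pale lid, 78 mm diameter, 53 mm tall; origin at the centre of its underside
- jar_gum: bystander: pale jar with a red lid, 65 mm diameter, 72 mm tall; origin at the centre of its underside
- bottle: bystander: white plastic bottle with a green cap, 60 mm diameter, 134 mm tall; origin at the centre of its underside
- tape_roll: bystander: yellow roll of tape lying flat, 76 mm diameter, 19 mm tall; origin at the centre of its underside
Not all that is in view belongs to the job. Several things have the shape of the rack; the one meant has the colours described above.

How it is judged:
By the outcome, as a careful person would: the job done as asked, in the order asked, and still so for the second after the job is handed in, with the robot touching nothing.
It also fails if it takes over 64 s, if anything falls off the work surface, if the arm or the gripper's body presses on something with over 40 N, if the wrist force passes 120 N, or if a joint passes its speed limit or range.

### The arm

A 6-joint arm with a two-finger parallel gripper is mounted at the origin on a cart in front of the work surface, level with it; the furniture and walls round the work are solid. World frame = base frame: x ahead of the robot, y to its left, z up, the work surface at z = 0. Lengths are in m, angles in rad, forces in N, time in s.
With the tool pointing down it reaches from about 0.35 to 0.775 m from the base axis. Payload 7.3 kg.
Tool frame: the origin (TCP) lies on the centre line of the jaws, within the pads' length; the fingertips stand 17 mm ahead of it and the grasp point (between the pads) lies 2 mm behind it (robot.tcp_to_tips is the distance from the TCP to the fingertips, in m); z points along the fingers, y is the line along which they close (so a half turn about z gives the same grasp; the last joint's range is limited). The gripper opens to 92 mm and grips with 3 to 60 N. Pads are 19 mm wide; open, the fingers measure 130 mm over their backs; the gripper's body (75 mm by 190 mm) begins 47 mm behind the grasp point.
Start: joints at [-1.327, 0.342, 1.524, -0, 1.275, -0.146], TCP at [0.2, -0.486, 0.244] pointing down, gripper open.
Joint ranges: [-2.53, 2.53], [-0.77, 2.02], [0.04, 2.7], [-1, 4.14], [0.28, 2.66], [-3.11, 3.11]. Speed limits (rad/s): [2.57, 2.57, 3.14, 3.14, 3.14, 3.14].

### API

Orientations are given as [roll, pitch, yaw] about the fixed x, y, z axes, in that order (R = Rz(yaw) Ry(pitch) Rx(roll)).
In Python, from cell import robot gives the robot as it stands. The module is installed in compiled form; this text tells all that it offers.
- The arm moves only by the tool carry_out, never from a script. Its argument "commands" is a list of rows, each a list of 3 entries, a list of its own where there are three numbers: the shift along the tool's x, y, z in m, then the turn about the tool's z in rad, then the opening, from 0 (shut) to 1 (fully open). In form: [[[dx, dy, dz], yaw, claw], ...]. A call has 1 to 20 rows; each row shifts and turns the commanded pose from where the row before left it, along the tool's axes as they then stand; what a row does not reach is not made up. A row lasts 1/8 s, in which the tool goes at most 62.5 mm and 10.7 degrees, less where a joint would pass 70% of its speed; a pose out of reach is approached as far as the arm can. A call is refused whole if a number of a shift passes 0.0625 or a number of a turn 0.188, either way. A call with a gripper value outside its range is refused whole. The fingers move at their own pace and stop on an object; "newtons" is the grip in N (left out, the last holds). Time passes only in rows, so rows that do not move let the fingers close. It gives the time, the measured TCP pose, the force, the opening and the grip force at its end, in the units of the state.
- robot.observe(): the state, without advancing time (a new reading comes with each control period).
- robot.read_camera(name): name is "scene" or "top" or "wrist"; returns a dict with "pixels" (480x640x3 uint8, red, green, blue), "fx", "fy", "cx", "cy" (pixels), "view" (4x4, takes a point from world to camera coordinates); the wrist camera has in their place "T_tool_cam" (4x4, takes a point from camera to tool coordinates, whose origin is the TCP and whose axes are the flange's). Camera axes: x right, y up, looking along -z (the intrinsics and any distortion apply to the point x, -y, -z); pixel columns grow to the right and rows downward; lengths in m; the calibration is good to about 2 mm. A picture is of the moment at which its call begins: read the wrist's pose just before it. There is no depth.
- robot.hand_in(): hands the job in; it is judged then, once.
Trained networks look in a picture, given as the dict that the camera call returned (one of the last four; its "shot" number tells which), for a name from the list of things; names that differ only in an ending like _2 or _b are one class to them, and where a whole thing is asked for, a point or a joint stands for the part that bears it (a point fixed in the world has none). Each returns a list of dicts, best first, with "p" (0 to 1); they miss things now and then, are a little off and sometimes report something else, mostly with a low value. They report only what shows in the picture. A call takes as long as a camera call. They do not tell look-alikes from the thing itself.
- robot.find_in(picture, name): "at" ([column, row] in pixels, amid what is visible of it).
- robot.tip_of(picture, name): "at" ([column, row] in pixels: a listed point, or the origin of a listed thing).
The state is a dict: "time": time; "qpos": joint angles; "qvel": joint speeds; "joint_efforts": joint torques, N m; "tool_pos": TCP position; "tool_rot": TCP orientation; "contact_force": force on the tool from outside, world axes, zero at the start; "torque": the same for the moment, N m; "opening": finger opening in m; "grip_force": force on a finger pad.
Only numpy, scipy, OpenCV 4.12 (cv2) and the standard library are available. Lean on these libraries where they do the work, as an engineer would, in place of code of your own. Each camera call takes 0.05 s, during which the arm holds its last target. There are 200 camera calls.

## Working session

There is one attempt and no reset: what is moved stays moved. The work goes in short steps, Python scripts to look and compute and a tool call to move; the robot and the scene stay as the last step left them, time stands still between calls to the robot, and variables do not carry over. Pictures are saved under pics/ and viewed, at most 10 in all, crops included, and the job is handed in when it is done.

Besides the shell and the picture viewer there is one more tool, called after ">>>" as a command line: name --argument value ..., lists and objects as JSON in quotes. carry_out: Moves the arm, as the interface text tells. Its arguments: {"type":"object","properties":{"commands":{"type":"array"},"newtons":{"type":"number"}},"required":["commands"]}

```bash
mkdir -p pics; cat > h.py <<'E'
import numpy as np, cv2
from cell import robot
def ray(p,uv):
    V=np.array(p["view"]);d=np.array([(uv[0]-p["cx"])/p["fx"],-(uv[1]-p["cy"])/p["fy"],-1.])
    R=V[:3,:3];return -R.T@V[:3,3],R.T@d
def atz(p,uv,z):
    o,d=ray(p,uv);return (o+d*(z-o[2])/d[2])[:2]
def proj(p,X):
    V=np.array(p["view"]);c=V[:3,:3]@np.array(X)+V[:3,3];return [p["cx"]+p["fx"]*c[0]/-c[2],p["cy"]-p["fy"]*c[1]/-c[2]]
def save(p,n): cv2.imwrite("pics/"+n,p["pixels"][:,:,::-1])
E
python3 - <<'E'
from h import *
np.set_printoptions(precision=4,suppress=True)
s=robot.observe();print(s)
Z=dict(mould=0,knob=.082,hold_down=.062,bracket=.014,rack=0,ink_tin=0,jar_gum=0,bottle=0,tape_roll=0)
for c in("top","scene"):
    p=robot.read_camera(c);save(p,c+"1.png");print(c,[k for k in p],p["fx"],ray(p,(320,240)))
    for n,z in Z.items():
        for f in(robot.tip_of,robot.find_in):
            print(n,f.__name__,[(np.round(d["at"]).tolist(),round(d["p"],2),atz(p,d["at"],z).round(3).tolist()) for d in f(p,n)[:4]])
E
```

```text
{'time': 0.0, 'qpos': array([-1.327 ,  0.3428,  1.525 , -0.    ,  1.2754, -0.146 ]), 'qvel': array([ 0.0005, -0.0006,  0.0005, -0.001 , -0.0006,  0.0012]), 'joint_efforts': array([  0.0017, -43.1239, -24.4223,   0.0721,   0.0559,  -0.0001]), 'tool_pos': array([ 0.1994, -0.4852,  0.243 ]), 'tool_rot': array([-3.14  , -0.0002,  0.3898]), 'contact_force': array([-0.0296,  0.6185,  0.4245]), 'torque': array([-0.1036, -0.0352,  0.0372]), 'grip_force': 0.0, 'opening': 0.09180644391254293}
top ['pixels', 'fx', 'fy', 'cx', 'cy', 'view', 'shot'] 463.75084682496004 (array([ 0.4362, -0.0204,  1.2546]), array([ 0.1264,  0.0215, -0.9918]))
mould call [([269.0, 251.0], 0.85, [0.567, 0.147])]
mould call [([268.0, 258.0], 0.79, [0.547, 0.149])]
knob call [([272.0, 243.0], 0.87, [0.58, 0.129])]
knob call [([265.0, 260.0], 0.66, [0.535, 0.145])]Traceback (most recent call last):
  File "<stdin>", line 9, in <module>
ValueError: it knows: bottle, bracket, ink_tin, jar_gum, knob, mould, rack, tape_roll
```

View pics/top1.png

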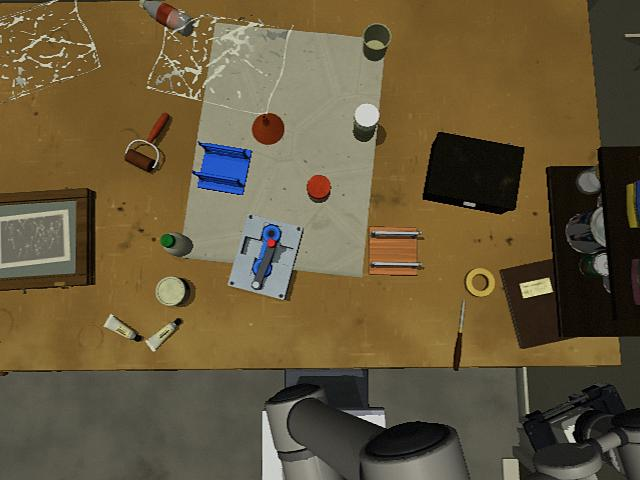

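Top view: the mould is at about (267,256) with the red knob at (272,243) and the pivot at (257,285). The wooden rack with steel rails is at (395,250), and a blue look-alike is at (222,168). The bottle, tin, jar and tape are clear of the line between mould and rack, except the jar at (318,187), which sits farther out.

```bash
python3 - <<'E'
from h import *
np.set_printoptions(precision=4,suppress=True)
Z=dict(mould=0,knob=.082,bracket=.014,rack=0,ink_tin=0,jar_gum=0,bottle=0,tape_roll=0)
for c in("top","scene"):
    p=robot.read_camera(c);save(p,c+"1.png")
    for n,z in Z.items():
        for f in "tip_of","find_in":
            print(c,n,f,[(np.round(d["at"]).tolist(),round(d["p"],2),atz(p,d["at"],z).round(3).tolist()) for d in getattr(robot,f)(p,n)[:3]])
    if c=="top":
        im=p["pixels"][200:310,215:435,::-1];cv2.imwrite("pics/crop1.png",cv2.resize(im,None,fx=3.6,fy=3.6,interpolation=cv2.INTER_CUBIC))
        np.save("top.npy",p,allow_pickle=True)
    else: np.save("scene.npy",p,allow_pickle=True)
E
```

```text
top mould tip_of [([268.0, 254.0], 0.97, [0.559, 0.15])]
top mould find_in [([264.0, 259.0], 0.88, [0.545, 0.16])]
top knob tip_of [([271.0, 242.0], 0.62, [0.581, 0.13])]
top knob find_in [([267.0, 264.0], 0.93, [0.526, 0.141])]
top bracket tip_of [([268.0, 253.0], 0.95, [0.562, 0.146])]
top bracket find_in [([267.0, 236.0], 0.94, [0.607, 0.151]), ([172.0, 292.0], 0.3, [0.46, 0.401]), ([266.0, 259.0], 0.28, [0.545, 0.153])]
top rack tip_of [([393.0, 250.0], 0.98, [0.567, -0.192]), ([225.0, 169.0], 0.79, [0.798, 0.271])]
top rack find_in [([224.0, 169.0], 0.81, [0.799, 0.274]), ([393.0, 249.0], 0.72, [0.568, -0.191])]
top ink_tin tip_of [([176.0, 291.0], 0.68, [0.462, 0.396])]
top ink_tin find_in [([174.0, 289.0], 0.87, [0.467, 0.404])]
top jar_gum tip_of [([317.0, 192.0], 0.83, [0.73, 0.015])]
top jar_gum find_in [([318.0, 187.0], 0.69, [0.743, 0.012])]
top bottle tip_of [([185.0, 244.0], 0.93, [0.59, 0.375])]
top bottle find_in [([180.0, 244.0], 0.67, [0.59, 0.391]), ([491.0, 280.0], 0.42, [0.483, -0.45])]
top tape_roll tip_of [([480.0, 285.0], 0.95, [0.47, -0.422])]
top tape_roll f
[... 608 characters left out ...]
n [([198.0, 272.0], 0.93, [0.818, 0.26]), ([372.0, 238.0], 0.83, [0.577, -0.212]), ([289.0, 238.0], 0.49, [0.769, -0.041])]
scene ink_tin tip_of [([247.0, 365.0], 0.9, [0.458, 0.393])]
scene ink_tin find_in [([247.0, 354.0], 0.86, [0.48, 0.373])]
scene jar_gum tip_of [([288.0, 250.0], 0.9, [0.72, 0.01])]
scene jar_gum find_in [([289.0, 238.0], 0.7, [0.772, -0.044]), ([288.0, 272.0], 0.4, [0.638, 0.096])]
scene bottle tip_of [([216.0, 334.0], 0.94, [0.579, 0.378])]
scene bottle find_in [([214.0, 316.0], 0.96, [0.635, 0.342])]
scene tape_roll tip_of [([432.0, 226.0], 0.79, [0.475, -0.411])]
scene tape_roll find_in [([301.0, 291.0], 0.63, [0.55, 0.137]), ([433.0, 223.0], 0.62, [0.485, -0.432])]
```

View pics/crop1.png

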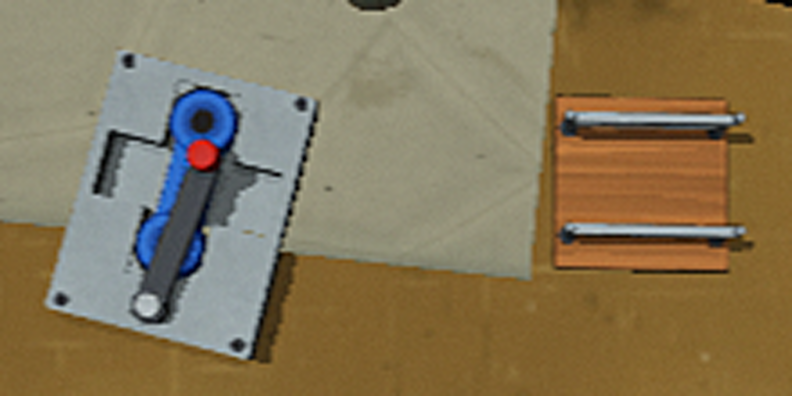

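View pics/scene1.png

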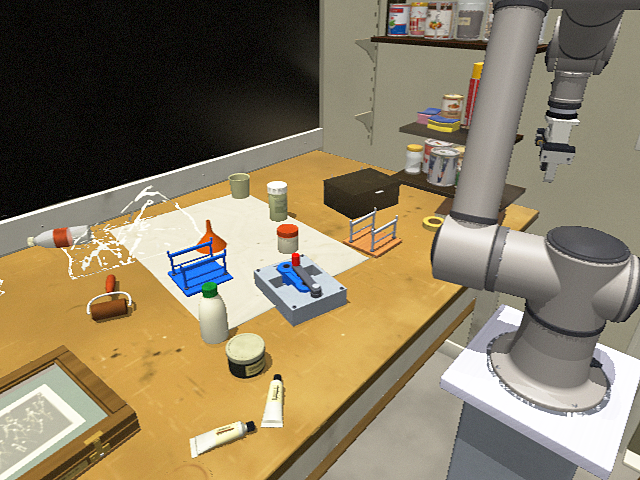

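The crop shows the mould corners at (119,50), (318,99), (252,360) and (46,306). The bosses are at (204,120) and (169,243), the pivot at (147,303), the knob top at (202,155), and the rails at rows 120 and 232. The scene view agrees. I'll compute the poses from these.

```bash
python3 - <<'E'
from h import *
np.set_printoptions(precision=4,suppress=True)
p=np.load("top.npy",allow_pickle=True).item()
g=lambda c,z: atz(p,[(c[0]+.5)/3.6-.5+215,(c[1]+.5)/3.6-.5+200],z)
M=np.array([g(c,.046) for c in((119,50),(318,99),(252,360),(46,306))])
m=np.array([[.084,.076],[.084,-.076],[-.112,-.076],[-.112,.076]])
a=m-m.mean(0);b=M-M.mean(0);yaw=np.arctan2((a[:,0]*b[:,1]-a[:,1]*b[:,0]).sum(),(a*b).sum())
R=np.array([[np.cos(yaw),-np.sin(yaw)],[np.sin(yaw),np.cos(yaw)]])
o=M.mean(0)-R@m.mean(0);print("mould",o,yaw,"res",M-(m@R.T+o))
b1,b2=g((204,120),.052),g((169,243),.052);print("bosses",b1,b2,(b1+b2)/2,np.linalg.norm(b1-b2),np.arctan2(*(b1-b2)[::-1]))
pv=g((147,303),.07);kn=g((202,155),.097);print("pivot",pv,R@[-.092,0]+o,"knob",kn,np.linalg.norm(kn-pv),np.arctan2(*(kn-pv)[::-1]))
print("rackbase",[g(c,.012) for c in((556,97),(727,97),(730,270),(556,270))])
print("rails",[g(c,.075) for c in((565,120),(742,120),(742,232),(565,232))])
E
```

```text
mould [0.5637 0.1448] -0.2576618682192899 res [[-0.0009  0.0001]
 [-0.0005  0.0004]
 [-0.     -0.0013]
 [ 0.0014  0.0007]]
bosses [0.6096 0.1333] [0.5202 0.1581] [0.5649 0.1457] 0.09276232710424133 -0.27088778483523746
pivot [0.4767 0.1707] [0.4747 0.1683] knob [0.5784 0.1288] 0.11000512324866463 -0.3905703505781904
rackbase [array([ 0.6296, -0.1268]), array([ 0.6281, -0.255 ]), array([ 0.4984, -0.2524]), array([ 0.4998, -0.1237])]
rails [array([ 0.6032, -0.1274]), array([ 0.6016, -0.2532]), array([ 0.5219, -0.2501]), array([ 0.5233, -0.1255])]
```

>>> carry_out --commands '[[[0.0417,-0.0302,0],0,1],[[0.0417,-0.0302,0],0,1],[[0.0417,-0.0302,0],0,1],[[0.0417,-0.0302,0],0,1],[[0.0417,-0.0302,0],0,1],[[0.0417,-0.0302,0],0,1],[[0.0417,-0.0302,0],0,1],[[0.0417,-0.0302,0],0,1],[[0.0417,-0.0302,0],0,1],[[0.0417,-0.0302,0],0,1],[[0.0417,-0.0302,0],0,1],[[0.0417,-0.0302,0],0,1],[[0.0417,-0.0302,0],0,1],[[0.0417,-0.0302,0],0,1],[[0,0,0],-0.1815,1],[[0,0,0],-0.1815,1],[[0,0,0],-0.1815,1],[[0,0,0],-0.1815,1],[[0,0,0],-0.1815,1],[[0,0,0],-0.1815,1]]'

```text
time: 4.45
tool_pos: [0.5788, 0.1273, 0.2436]
tool_rot: [-3.141, 0.0, 1.485]
contact_force: [0.5, 0.3, -0.2]
opening: 0.092
grip_force: 0.0
```

>>> carry_out --commands '[[[0,0,0.0133],-0.1815,1],[[0,0,0.0133],-0.1815,1],[[0,0,0.0133],-0.1815,1],[[0,0,0.0133],-0.1815,1],[[0,0,0.0133],-0.1815,1],[[0,0,0.0133],-0.1815,1],[[0,0,0.0133],-0.1815,1],[[0,0,0],0,1]]'

```text
time: 5.45
tool_pos: [0.5783, 0.1272, 0.1496]
tool_rot: [-3.14, -0.002, 2.748]
contact_force: [0.3, -0.7, 0.2]
opening: 0.0921
grip_force: 0.0
```

```bash
cat >> h.py <<'E'
from scipy.spatial.transform import Rotation as Ro
def wrist():
    s=robot.observe();p=robot.read_camera("wrist")
    T=np.eye(4);T[:3,:3]=Ro.from_euler("xyz",s["tool_rot"]).as_matrix();T[:3,3]=s["tool_pos"]
    p["view"]=np.linalg.inv(T@np.array(p["T_tool_cam"]));return s,p
E
python3 - <<'E'
from h import *
s,p=wrist();save(p,"w1.png")
for n,z in dict(knob=.082,bracket=.014,mould=0).items():
    print(n,[(np.round(d["at"]).tolist(),round(d["p"],2),atz(p,d["at"],z).round(4).tolist()) for d in robot.tip_of(p,n)[:3]])
E
```

```text
knob [([317.0, 256.0], 0.97, [0.5758, 0.1253])]
bracket [([334.0, 202.0], 0.61, [0.5623, 0.1439])]
mould [([333.0, 198.0], 0.8, [0.5614, 0.144])]
```

View pics/w1.png

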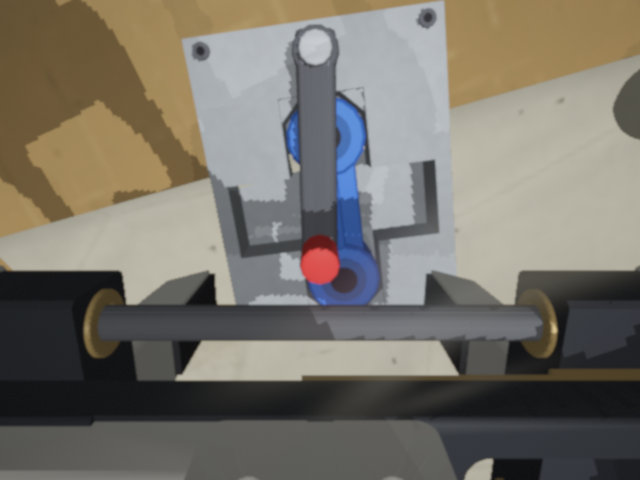

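The wrist view shows the red knob at (319,260), centred between the jaws, with the bar running to the pivot at (316,45). I'll descend and grip.

>>> carry_out --commands '[[[0.001,0,0.02],0,1],[[0,0,0.02],0,1],[[0,0,0.02],0,1],[[0,0,0],0,0.1],[[0,0,0],0,0.1],[[0,0,0],0,0.1],[[0,0,0],0,0.1],[[0,0,0],0,0.1],[[0,0,0],0,0.1],[[0,0,0],0,0.1],[[0,0,0],0,0.1]]' --newtons 10

```text
time: 7.02
tool_pos: [0.5779, 0.1277, 0.0906]
tool_rot: [-3.141, 0.0, 2.749]
contact_force: [-0.1, -1.0, 1.0]
opening: 0.0218
grip_force: 10.0
```

>>> carry_out --commands '[[[0.0018,-0.02,0],0.18,0.1],[[0.0018,-0.02,0],0.18,0.1],[[0.0018,-0.02,0],0.18,0.1],[[0.0018,-0.02,0],0.18,0.1],[[0.0018,-0.02,0],0.18,0.1],[[0.0018,-0.02,0],0.18,0.1],[[0.0018,-0.02,0],0.18,0.1],[[0,0,0],0,0.1]]'

```text
time: 8.02
tool_pos: [0.4642, 0.0571, 0.0906]
tool_rot: [-3.14, 0.003, 1.488]
contact_force: [-1.1, -12.3, -2.6]
opening: 0.0214
grip_force: 10.0
```

>>> carry_out --commands '[[[-0.001,-0.012,0],0.1,0.1],[[0,-0.006,0],0.05,0.1],[[0,0,0],0,0.1]]'

```text
time: 8.4
tool_pos: [0.4473, 0.0597, 0.0906]
tool_rot: [-3.141, 0.001, 1.34]
contact_force: [-0.4, -3.7, -1.8]
opening: 0.0214
grip_force: 10.0
```

>>> carry_out --commands '[[[0,-0.004,0],0.03,0.1],[[0,0,0],0,0.1]]'

```text
time: 8.65
tool_pos: [0.4436, 0.0608, 0.0906]
tool_rot: [-3.141, 0.001, 1.309]
contact_force: [-0.4, -4.5, -0.9]
opening: 0.0218
grip_force: 10.0
```

Not at the stop yet, so I'll go on gently.

>>> carry_out --commands '[[[0,-0.003,0],0.026,0.1],[[0,0,0],0,0.1]]'

```text
time: 8.9
tool_pos: [0.4415, 0.0614, 0.0906]
tool_rot: [3.14, 0.0, 1.284]
contact_force: [2.4, -6.6, -2.1]
opening: 0.0215
grip_force: 10.0
```

>>> carry_out --commands '[[[0,-0.002,0],0.01,0.1],[[0,0,0],0,0.1]]'

```text
time: 9.15
tool_pos: [0.4414, 0.0615, 0.0907]
tool_rot: [3.136, -0.0, 1.274]
contact_force: [7.1, -8.5, -8.3]
opening: 0.0216
grip_force: 10.0
```

>>> carry_out --commands '[[[0,0,0],0,0.6],[[0,0,0],0,0.6],[[0,0,0],0,0.6],[[0,0,-0.03],0,0.6],[[0,0,-0.04],0,0.6],[[0.029,0.0235,0],0,0.6],[[0.029,0.0235,0],0,0.6],[[0.029,0.0235,0],0,0.6],[[0.029,0.0235,0],0,0.6],[[0,0,0],0.17,0.6],[[0,0,0],0.17,0.6],[[0,0,0],0.17,0.6],[[0,0,0],0.17,0.6],[[0,0,0],0.17,0.6],[[0,0,0],0.17,0.6],[[0,0,0],0.17,0.6],[[0,0,0],0.17,0.6],[[0,0,0],0.17,0.6],[[0,0,0],0,0.6]]' --newtons 25

```text
time: 11.52
tool_pos: [0.5627, 0.1459, 0.1605]
tool_rot: [3.142, 0.0, -0.255]
contact_force: [-0.6, -0.3, 0.8]
opening: 0.055
grip_force: 0.0
```

```bash
python3 - <<'E'
from h import *
s,p=wrist();save(p,"w2.png");print(s["tool_pos"],s["tool_rot"])
for n,z in dict(knob=.082,bracket=.014,mould=0).items():
    print(n,[(np.round(d["at"]).tolist(),round(d["p"],2),atz(p,d["at"],z).round(4).tolist()) for d in robot.tip_of(p,n)[:3]])
np.save("w2.npy",p,allow_pickle=True)
E
```

```text
[0.56266739 0.14588577 0.16050809] [ 3.14155795e+00  3.43368967e-04 -2.54923407e-01]
knob []
bracket [([324.0, 224.0], 0.95, [0.5634, 0.1419])]
mould []
```

View pics/w2.png

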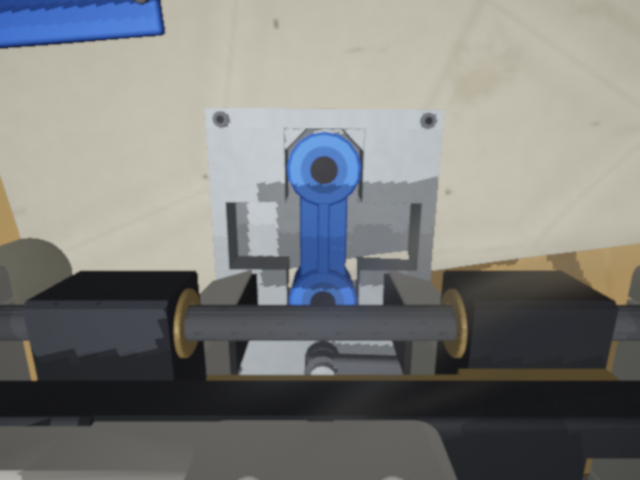

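The wrist view shows the bracket free, with its far boss at (324,169), its near boss at about (323,303), and the bar turned away. I'll check the centre from the bosses.

```bash
python3 - <<'E'
from h import *
p=np.load("w2.npy",allow_pickle=True).item()
a=atz(p,(324,169),.050);b=atz(p,(323,302),.050);print(a,b,(a+b)/2,np.linalg.norm(a-b),np.arctan2(*(a-b)[::-1]))
print(proj(p,[.5627,.1459,.143]))
E
```

```text
[0.60688123 0.13091378] [0.51710833 0.15477503] [0.56199478 0.14284441] 0.09288989424695308 -0.25978906309406824
[np.float64(318.20784996015936), np.float64(293.15141277133216)]
```

>>> carry_out --commands '[[[0.001,0.001,0.03],0,0.6],[[0,0,0.03],0,0.6],[[0,0,0.03],0,0.6],[[0,0,0.02],0,0.6],[[0,0,0.012],0,0.6],[[0,0,0],0,0.6],[[0,0,0],0,0.25],[[0,0,0],0,0.25],[[0,0,0],0,0.25],[[0,0,0],0,0.25],[[0,0,0],0,0.25]]' --newtons 25

```text
time: 13.1
tool_pos: [0.564, 0.1444, 0.0393]
tool_rot: [-3.141, -0.001, -0.257]
contact_force: [-0.3, -1.4, 5.7]
opening: 0.0318
grip_force: 25.0
```

>>> carry_out --commands '[[[0,0,-0.01],0,0.25],[[0,0,-0.01],0,0.25],[[0,0,-0.01],0,0.25],[[0,0,-0.01],0,0.25],[[0,0,-0.02],0,0.25],[[0,0,-0.025],0,0.25],[[0,0,-0.025],0,0.25],[[0,0,0],0,0.25]]'

```text
time: 14.1
tool_pos: [0.5647, 0.1447, 0.1508]
tool_rot: [-3.14, -0.004, -0.257]
contact_force: [1.2, -0.6, -2.9]
opening: 0.032
grip_force: 25.0
```

>>> carry_out --commands '[[[0.0104,0.0405,0],0,0.25],[[0.0104,0.0405,0],0,0.25],[[0.0104,0.0405,0],0,0.25],[[0.0104,0.0405,0],0,0.25],[[0.0104,0.0405,0],0,0.25],[[0.0104,0.0405,0],0,0.25],[[0.0104,0.0405,0],0,0.25],[[0.0104,0.0405,0],0,0.25],[[0,0,0],-0.1225,0.25],[[0,0,0],-0.1225,0.25],[[0,0,0],0,0.25]]'

```text
time: 15.48
tool_pos: [0.5612, -0.1899, 0.1473]
tool_rot: [-3.141, 0.002, -0.013]
contact_force: [0.6, 0.1, -2.3]
opening: 0.0319
grip_force: 25.0
```

```bash
python3 - <<'E'
from h import *
s,p=wrist();save(p,"w3.png");print(s["tool_pos"],s["tool_rot"])
np.save("w3.npy",p,allow_pickle=True)
E
```

```text
[ 0.56116582 -0.18990845  0.14734538] [-3.14078219e+00  1.90706939e-03 -1.30311971e-02]
```

View pics/w3.png

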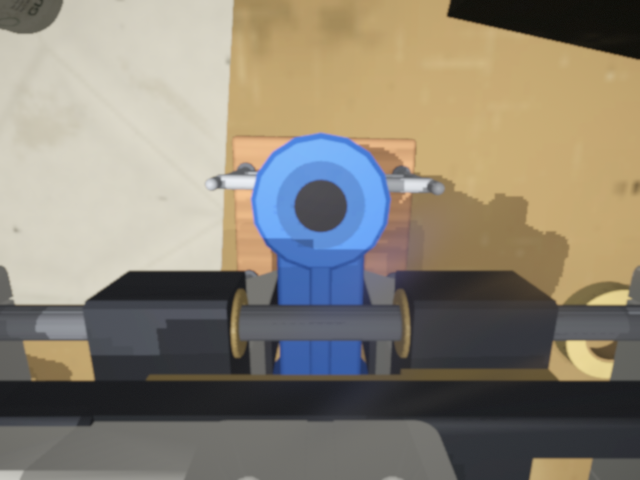

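The view shows the held bracket level, with its far boss at (321,202). The far rail runs from its pin at (212,184) to its pin at (437,188), and the base's far corners are at (235,137) and (415,141).

```bash
python3 - <<'E'
from h import *
p=np.load("w3.npy",allow_pickle=True).item()
a=atz(p,(212,184),.086);b=atz(p,(437,188),.086);print("pins",a,b,(a+b)/2,np.linalg.norm(a-b))
a=atz(p,(235,137),.012);b=atz(p,(415,141),.012);print("base",a,b,(a+b)/2,np.linalg.norm(a-b))
for z in(.16,.155):print("boss",atz(p,(321,201),z))
E
```

```text
pins [ 0.60447647 -0.13453981] [ 0.60086716 -0.25259152] [ 0.60267181 -0.19356566] 0.11810687926102023
base [ 0.62800223 -0.13233356] [ 0.6236903  -0.25751033] [ 0.62584627 -0.19492194] 0.12525100827387653
boss [ 0.6071636  -0.19159773]
boss [ 0.60632469 -0.19159568]
```

>>> carry_out --commands '[[[0.001,0.002,0],0.006,0.25],[[0,0,0.015],0,0.25],[[0,0,0.015],0,0.25],[[0,0,0.008],0,0.25],[[0,0,0.004],0,0.25],[[0,0,0],0,0.25]]'

```text
time: 16.27
tool_pos: [0.5627, -0.192, 0.1064]
tool_rot: [-3.142, 0.0, -0.018]
contact_force: [1.1, -0.8, -1.9]
opening: 0.0321
grip_force: 25.0
```

>>> carry_out --commands '[[[0,0,0.002],0,0.25],[[0,0,0.002],0,0.25],[[0,0,0],0,0.25]]'

```text
time: 16.65
tool_pos: [0.5627, -0.1921, 0.1026]
tool_rot: [3.142, 0.0, -0.018]
contact_force: [-0.4, 0.7, -2.5]
opening: 0.0315
grip_force: 25.0
```

>>> carry_out --commands '[[[0,0,0.001],0,0.25],[[0,0,0.001],0,0.25],[[0,0,0],0,0.25]]'

```text
time: 17.02
tool_pos: [0.5627, -0.192, 0.1005]
tool_rot: [-3.142, 0.0, -0.018]
contact_force: [0.6, -0.2, -1.9]
opening: 0.0318
grip_force: 25.0
```

>>> carry_out --commands '[[[0,0,0.001],0,0.25],[[0,0,0],0,0.25]]'

```text
time: 17.27
tool_pos: [0.5628, -0.1921, 0.1003]
tool_rot: [3.141, -0.0, -0.018]
contact_force: [-2.6, 1.5, 3.8]
opening: 0.0318
grip_force: 25.0
```

The bracket has touched the rails, so I'll release it and rise.

>>> carry_out --commands '[[[0,0,0],0,0.6],[[0,0,0],0,0.6],[[0,0,0],0,0.6],[[0,0,0],0,0.6],[[0,0,-0.02],0,0.6],[[0,0,-0.03],0,0.6],[[0,0,-0.03],0,0.6],[[0,0,-0.03],0,0.6],[[0,0,0],0,0.6]]'

```text
time: 18.4
tool_pos: [0.5639, -0.1926, 0.2121]
tool_rot: [3.139, -0.005, -0.018]
contact_force: [0.2, -0.1, -0.8]
opening: 0.0551
grip_force: 0.0
```

```bash
python3 - <<'E'
from h import *
s,p=wrist();save(p,"w4.png");print(s["tool_pos"],s["tool_rot"])
for n,z in dict(bracket=.075,rack=0).items():
    print(n,[(np.round(d["at"]).tolist(),round(d["p"],2),atz(p,d["at"],z).round(4).tolist()) for d in robot.tip_of(p,n)[:3]])
p=robot.read_camera("top")
for n,z in dict(bracket=.075,rack=0,knob=.082).items():
    print(n,[(np.round(d["at"]).tolist(),round(d["p"],2),atz(p,d["at"],z).round(4).tolist()) for d in robot.tip_of(p,n)[:3]])
E
```

```text
[ 0.56390943 -0.19255635  0.2120918 ] [ 3.13923378 -0.0048936  -0.01764307]
bracket [([318.0, 234.0], 0.57, [0.5608, -0.1924])]
rack []
bracket [([396.0, 245.0], 0.76, [0.5722, -0.1892]), ([480.0, 284.0], 0.6, [0.4711, -0.3958]), ([182.0, 246.0], 0.52, [0.5763, 0.3612])]
rack [([227.0, 169.0], 0.57, [0.7983, 0.2654])]
knob [([296.0, 293.0], 0.71, [0.4514, 0.0652]), ([315.0, 192.0], 0.34, [0.7107, 0.0165])]
```

View pics/w4.png

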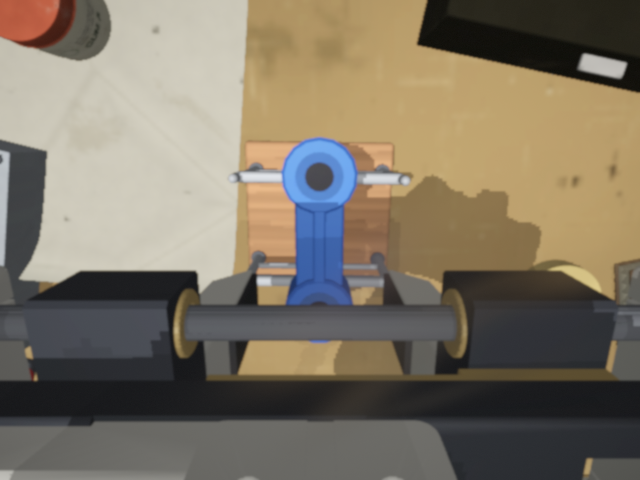

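The bracket sits centred and square across the rails: the boss is at column 320, with the pins at 235 and 404. Next I'll move back over the knob.

>>> carry_out --commands '[[[0,0,0],-0.1846,0.8],[[0,0,0],-0.1846,0.8],[[0,0,0],-0.1846,0.8],[[0,0,0],-0.1846,0.8],[[0,0,0],-0.1846,0.8],[[0,0,0],-0.1846,0.8],[[0,0,0],-0.1846,0.8],[[0.0345,-0.0319,0],0,0.8],[[0.0345,-0.0319,0],0,0.8],[[0.0345,-0.0319,0],0,0.8],[[0.0345,-0.0319,0],0,0.8],[[0.0345,-0.0319,0],0,0.8],[[0.0345,-0.0319,0],0,0.8],[[0,0,0.03],0,0.8],[[0,0,0.03],0,0.8],[[0,0,0],0,0.8]]' --newtons 10

```text
time: 20.75
tool_pos: [0.4386, 0.062, 0.1479]
tool_rot: [-3.137, 0.001, 1.275]
contact_force: [0.4, 0.5, 0.3]
opening: 0.0737
grip_force: 0.0
```

>>> carry_out --commands '[[[0,0.003,0.02],0,0.8],[[0,0,0.02],0,0.8],[[0,0,0.0175],0,0.8],[[0,0,0],0,0.8],[[0,0,0],0,0.1],[[0,0,0],0,0.1],[[0,0,0],0,0.1],[[0,0,0],0,0.1],[[0,0,0],0,0.1],[[0,0,0],0,0.1]]'

```text
time: 22.0
tool_pos: [0.4429, 0.0609, 0.0921]
tool_rot: [-3.141, 0.0, 1.275]
contact_force: [0.1, -0.7, 1.0]
opening: 0.0217
grip_force: 10.0
```

>>> carry_out --commands '[[[0.0018,0.02,0],-0.18,0.1],[[0.0018,0.02,0],-0.18,0.1],[[0.0018,0.02,0],-0.18,0.1],[[0.0018,0.02,0],-0.18,0.1],[[0,0,0],0,0.1]]'

```text
time: 22.62
tool_pos: [0.5218, 0.0675, 0.092]
tool_rot: [-3.141, -0.002, 1.997]
contact_force: [-1.4, 5.4, 4.2]
opening: 0.0216
grip_force: 10.0
```

>>> carry_out --commands '[[[0.0018,0.02,0],-0.18,0.1],[[0.0018,0.02,0],-0.18,0.1],[[0.0018,0.02,0],-0.18,0.1],[[0.0018,0.02,0],-0.18,0.1],[[0,0,0],0,0.1]]'

```text
time: 23.25
tool_pos: [0.5759, 0.1234, 0.0919]
tool_rot: [-3.141, -0.004, 2.718]
contact_force: [-6.5, 3.7, 6.8]
opening: 0.0214
grip_force: 10.0
```

>>> carry_out --commands '[[[0,0.008,0],-0.07,0.1],[[0,0.005,0],-0.045,0.1],[[0,0,0],0,0.1]]'

```text
time: 23.62
tool_pos: [0.5801, 0.1347, 0.0919]
tool_rot: [-3.141, -0.005, 2.831]
contact_force: [-8.8, 4.0, 7.3]
opening: 0.0216
grip_force: 10.0
```

>>> carry_out --commands '[[[0.001,0.004,0],-0.035,0.1],[[0,0,0],0,0.1]]'

```text
time: 23.88
tool_pos: [0.5812, 0.1383, 0.0919]
tool_rot: [-3.141, -0.003, 2.865]
contact_force: [-6.0, 2.4, 4.7]
opening: 0.0218
grip_force: 10.0
```

>>> carry_out --commands '[[[0,0.002,0],-0.015,0.1],[[0,0,0],0,0.1]]'

```text
time: 24.12
tool_pos: [0.5813, 0.139, 0.0919]
tool_rot: [-3.139, -0.004, 2.879]
contact_force: [-7.2, -2.4, 5.5]
opening: 0.0216
grip_force: 10.0
```

>>> carry_out --commands '[[[0,0.002,0],0,0.1],[[0,0,0],0,0.1],[[0,0,0],0,0.1]]'

```text
time: 24.5
tool_pos: [0.5813, 0.1392, 0.0918]
tool_rot: [-3.136, -0.005, 2.879]
contact_force: [-9.1, -9.4, 6.5]
opening: 0.0216
grip_force: 10.0
```

The bar is at the closed stop, so I'll release it, rise and check.

>>> carry_out --commands '[[[0,0,0],0,0.5],[[0,0,0],0,0.5],[[0,0,0],0,0.5],[[0,0,0],0,0.5],[[0,0,-0.03],0,0.5],[[0,0,-0.04],0,0.5],[[0,0,-0.05],0,0.5],[[0,0,-0.05],0,0.5],[[0.05,0,0],0,0.5],[[0.05,0,0],0,0.5],[[0,0,0],0,0.5],[[0,0,0],0,0.5]]'

```text
time: 26.0
tool_pos: [0.4878, 0.1674, 0.2626]
tool_rot: [3.141, 0.002, 2.88]
contact_force: [0.9, 0.0, 0.6]
opening: 0.0456
grip_force: 0.0
```

```bash
python3 - <<'E'
from h import *
w=robot.read_camera("wrist")["pixels"];t=robot.read_camera("top")["pixels"][150:310,200:440];t=cv2.resize(t,(720,480),interpolation=cv2.INTER_CUBIC)
save({"pixels":np.hstack([cv2.resize(w,(400,300)),cv2.resize(t,(400,300))])},"fin.png")
E
```

```text
(no output)
```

View pics/fin.png

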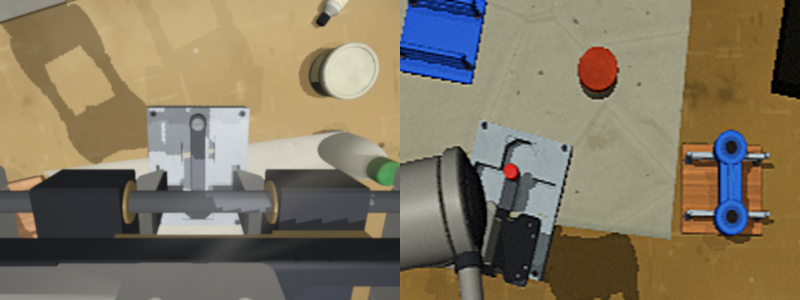

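The picture shows the bar back along the empty cavity, with the knob at (511,171). The bracket lies square across the rails at (731,184).

```bash
python3 -c "
from cell import robot;print(robot.hand_in())"
```

```text
the job is handed in; nothing more can be done
None
```

The job is handed in after about 26 s of the 64 s: the bar went to its open stop, the bracket was lifted out and laid square across the middle of the wooden rack's rails, the bar is back at its closed stop, and I touched none of the bystanders; the hand-in returned no verdict.

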